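# Drive the worn bush out of a washing-machine bearing housing

### The arm

A 6-joint arm with a two-finger parallel gripper is mounted at the origin on the work surface. World frame = base frame: x ahead of the robot, y to its left, z up, the work surface at z = 0. Lengths are in m, angles in rad, forces in N, time in s.
With the tool pointing down it reaches from about 0.3 to 0.775 m from the base axis. Payload 14.6 kg.
Tool frame: the origin (TCP) lies at the centre of the arm's flange, where the gripper is bolted on; the fingertips stand 199 mm ahead of it and the grasp point (between the pads) lies 180 mm ahead of it; z points along the fingers, y is the line along which they close (so a half turn about z gives the same grasp; the last joint's range is limited). The gripper opens to 94 mm and grips with 3 to 60 N. Pads are 16 mm wide; open, the fingers measure 119 mm over their backs; the gripper's body (75 mm by 177 mm) begins 78 mm behind the grasp point.
Start: joints at [-1.404, 0.3, 1.521, -0, 1.321, -0.067], TCP at [0.127, -0.535, 0.405] pointing down, gripper open.
Joint ranges: [-3.03, 3.03], [-0.79, 2.21], [0.23, 2.52], [-1.04, 4.18], [0, 3.07], [-2.55, 2.55]. Speed limits (rad/s): [2.22, 2.22, 2.57, 3.14, 3.14, 3.14].

### API

Orientations are given as [roll, pitch, yaw] about the fixed x, y, z axes, in that order (R = Rz(yaw) Ry(pitch) Rx(roll)).
In Python, from station import ctrl gives the robot as it stands. The module is installed in compiled form; this text tells all that it offers.
- The arm moves only by the tool servo_tool, never from a script. Its argument "motion" is a list of rows, each a list of 5 numbers: the closure, from 0 (fully open) to 1 (shut), then the shift along the world's x, y, z in cm, then the turn about the world's z in degrees. A call has 1 to 20 rows; each row is the pose to reach, as a shift and turn from the pose commanded when the call began; what a row does not reach only later rows make up. A row lasts 1/8 s, in which the tool goes at most 62.5 mm and 10.7 degrees, less where a joint would pass 70% of its speed; a pose out of reach is approached as far as the arm can. A call with a gripper value outside its range is refused whole. The fingers move at their own pace and stop on an object; "squeeze" is the grip in N (left out, the last holds). Time passes only in rows, so rows that repeat a pose let the fingers close. It gives the time, the measured TCP pose, the force, the opening and the grip force at its end, in the units of the state.
- ctrl.get_obs(): the state, without advancing time (a new reading comes with each control period).
- ctrl.camera(name): name is "scene" or "top" or "wrist"; returns a dict with "image" (384x512x3 uint8, red, green, blue), "fx", "fy", "cx", "cy" (pixels), "dist" ([k1, k2, p1, p2, k3] as OpenCV has them; the pictures are not rectified), "camera_from_world" (4x4, takes a point from world to camera coordinates); the wrist camera has in their place "hand_eye" (4x4, takes a point from camera to tool coordinates, whose origin is the TCP and whose axes are the flange's). Camera axes: x right, y up, looking along -z (the intrinsics and any distortion apply to the point x, -y, -z); pixel columns grow to the right and rows downward; lengths in m; the calibration is good to about 2 mm. A picture is of the moment at which its call begins: read the wrist's pose just before it. There is no depth.
- ctrl.hand_in(): hands the job in; it is judged then, once.
The state is a dict: "time_s": time; "qpos": joint angles; "joint_vel": joint speeds; "tau": joint torques, N m; "ee_pos": TCP position; "eef_rot": TCP orientation; "force": force on the tool from outside, world axes, zero at the start; "moment": the same for the moment, N m; "grip_width": finger opening in m; "grip_force": force on a finger pad.
Only numpy, scipy, OpenCV 4.12 (cv2) and the standard library are available. Lean on these libraries where they do the work, as an engineer would, in place of code of your own. Each camera call takes 0.05 s, during which the arm holds its last target. There are 200 camera calls.

### The job

Take the thick ejector rod from the wooden rack and press it down through the bore of the bearing housing, steadily and gently, feeling your way in rather than hitting the rim or hammering, until the worn bush drops out into the tray underneath. Then hang the rod upright in the rack again, fully down on its collar, in the place it came from. Leave the thin rod, the mug, the bowl and the box alone, and do not touch the bush with the fingers.

Things in the scene. Friction and masses are not known exactly. Their poses are not given: they have to be found in the camera images.
- stand_mid (a point): mid-point of a grey bench stand (130 x 150 mm) at the height of the top of the aluminium bearing housing on it (62 x 62 mm, 50 high, top level at 118 mm). z up. The housing is clamped by hand: its bore lies up to 5 mm from this point in x and in y, only to be seen or felt. Bore vertical, 23 mm wide, 50 mm right through, 1.5 mm chamfer. Rod presses or knocks over 30 N damage it
- bush (a joint): how far (m) the brass bush has moved down: a ring 21 mm outside, 14 mm inside, 20 mm high, in the bore. At 0 its top face is 12 mm below the bore's mouth; it starts there, held by a press fit that yields to a slow steady push of 5 to 18 N and resists up to about 0.017 to 0.020, where it falls free and drops to 0.0765, standing on the tray floor of the stand
- thick_rod_grip (a point): middle of the grip of the thick steel rod, z up along it. Grip: cylinder of 24 mm diameter, 45 mm high (22.5 mm above and below here); under it a collar of 34 mm diameter, 5 mm thick; then the shaft, 20.8 mm diameter, 55 mm long, its chamfered tip 82.5 mm below here. About 280 g. It hangs upright in one of the rack's two holes by its collar, this point 27.5 mm above the hole's mouth
- thin_rod_grip (a point): middle of the grip of the thin ejector rod, same shape and lengths but grip 16 mm and shaft 10 mm in diameter: it would slip through the bush without moving it. It hangs in the other hole of the rack and stays there
- hole_a (a point): centre of the mouth of one through hole in the top of the wooden rack (top board 60 x 160 mm, 12 mm thick, its top 75 mm above the counter, z up); the hole is 25 mm in diameter, and the next hole is 90 mm away along the +y axis of this point
- hole_b (a point): centre of the mouth of the other hole of the rack, 90 mm from the first along +y, of the same size
- mug: white mug, 76 mm wide, 85 mm high, standing on the counter; origin at the centre of its foot. A bystander
- bowl: blue bowl, 110 mm wide, 55 mm high, standing on the counter; origin at the centre of its foot. A bystander
- giftbox: brown box, 100 x 140 mm, 60 mm high, lying on the counter; origin at the centre of its underside. A bystander

How it is judged:
By the outcome, as a careful person would: the job done as asked, in the order asked, and still so for the second after the job is handed in, with the robot touching nothing.
It also fails if it takes over 72 s, if anything falls off the work surface, if the arm or the gripper's body presses on something with over 40 N, if the wrist force passes 120 N, or if a joint passes its speed limit or range.

## Working session

There is one attempt and no reset: what is moved stays moved. The work goes in short steps, Python scripts to look and compute and a tool call to move; the robot and the scene stay as the last step left them, time stands still between calls to the robot, and variables do not carry over. Pictures are saved under pics/ and viewed, at most 10 in all, crops included, and the job is handed in when it is done.

Besides the shell and the picture viewer there is one more tool, called after ">>>" as name([rows], argument=value, ...), one row to a line, values as JSON. servo_tool: Moves the arm, as the interface text tells. Its arguments: {"type":"object","properties":{"motion":{"type":"array","items":{"type":"array","items":{"type":"number"}}},"squeeze":{"type":"number"}},"required":["motion"]}

```bash
mkdir -p pics; cat > h.py <<'E'
import numpy as np, cv2
from scipy.spatial.transform import Rotation as R
from station import ctrl
def cam(name):
    o=ctrl.get_obs(); c=ctrl.camera(name); c['K']=np.array([[c['fx'],0,c['cx']],[0,c['fy'],c['cy']],[0,0,1.]])
    if name=='wrist':
        T=np.eye(4); r=np.array(o['eef_rot']); T[:3,:3]=R.from_euler('xyz',r).as_matrix() if r.size==3 else r.reshape(3,3)
        T[:3,3]=o['ee_pos']; c['camera_from_world']=np.linalg.inv(T@np.array(c['hand_eye']))
    c['camera_from_world']=np.array(c['camera_from_world']); c['dist']=np.array(c['dist'],float)
    return c
def save(c,f,crop=None,s=1):
    im=c['image'][...,::-1]
    if crop: x0,y0,x1,y1=crop; im=im[y0:y1,x0:x1]
    cv2.imwrite('pics/'+f,cv2.resize(im,None,fx=s,fy=s,interpolation=cv2.INTER_CUBIC))
def proj(c,P):
    P=np.atleast_2d(P).astype(float); M=c['camera_from_world']; q=(P@M[:3,:3].T+M[:3,3])*[1,-1,-1]
    return cv2.projectPoints(q,np.zeros(3),np.zeros(3),c['K'],c['dist'])[0][:,0]
def onplane(c,uv,z):
    uv=np.array(uv,float).reshape(-1,1,2); n=cv2.undistortPoints(uv,c['K'],c['dist'])[:,0]
    d=np.c_[n[:,0],-n[:,1],-np.ones(len(n))]; M=np.linalg.inv(c['camera_from_world']); d=d@M[:3,:3].T; o=M[:3,3]
    return o+d*((z-o[2])/d[:,2:])
E
python3 - <<'E'
from h import *
import pickle
o=ctrl.get_obs(); print(o)
cs={n:cam(n) for n in('top','scene','wrist')}
pickle.dump(cs,open('cs0.pkl','wb'))
for n,c in cs.items(): print(n,c['K'][0,0],c['dist'],np.linalg.inv(c['camera_from_world']).round(3).tolist())
a=np.vstack([np.hstack([cs['top']['image'],])]);save(cs['top'],'top0.png',s=1.5);save(cs['scene'],'scene0.png',s=1.5)
E
```

```text
{'time_s': 0.0, 'qpos': array([-1.40358461e+00,  3.00445658e-01,  1.52160566e+00,  2.63668228e-05,
        1.32069390e+00, -6.66094068e-02]), 'joint_vel': array([-1.96140904e-03, -9.69894784e-04,  1.47693230e-03, -9.22812378e-04,
       -8.02548454e-05,  1.43856577e-04]), 'tau': array([ 1.55539987e-03, -5.31806445e+01, -3.52734089e+01,  7.09376112e-02,
        2.44841102e-02, -9.99825852e-05]), 'ee_pos': array([ 0.12741984, -0.53499319,  0.40408976]), 'eef_rot': array([-3.14044435e+00, -1.02197125e-04,  2.33814525e-01]), 'force': array([-0.52196303, -0.09782543, -0.70085282]), 'moment': array([-0.00554932, -0.0510605 , -0.01314567]), 'grip_force': 0.0, 'grip_width': 0.09378103077879069}
top 461.60908123819706 [0.06174647 0.         0.         0.         0.        ] [[0.022, 0.996, -0.087, 0.427], [-1.0, 0.022, -0.001, -0.101], [0.001, 0.087, 0.996, 1.403], [0.0, 0.0, 0.0, 1.0]]
scene 417.5873104197466 [0.05243927 0.         0.         0.         0.        ] [[0.007, -0.592, 0.806, 1.258], [1.0, -0.003, -0.011, -0.102], [0.009, 0.806, 0.592, 0.606], [0.0, 0.0, 0.0, 1.0]]
wrist 327.89403968744614 [-0.07410546  0.          0.          0.          0.        ] [[0.232, 0.94, 0.249, 0.198], [-0.973, 0.225, 0.059, -0.518], [-0.001, -0.256, 0.967, 0.384], [0.0, 0.0, 0.0, 1.0]]
```

View pics/top0.png

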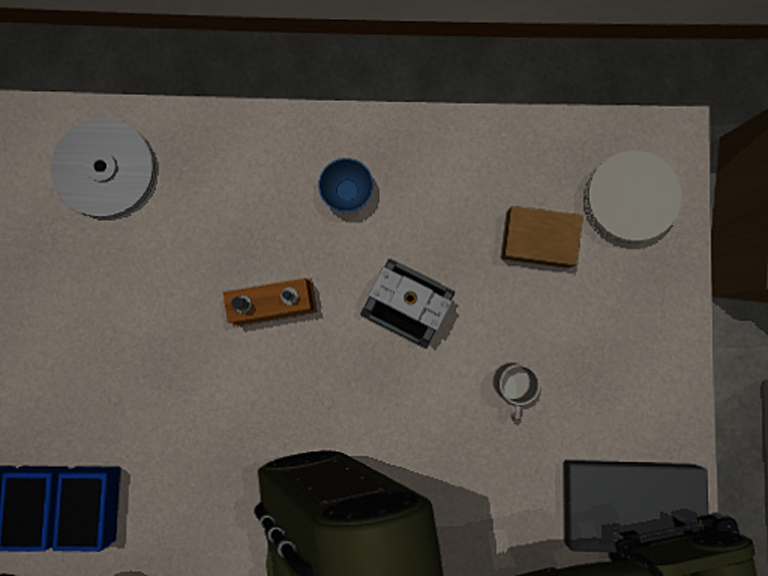

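View pics/scene0.png

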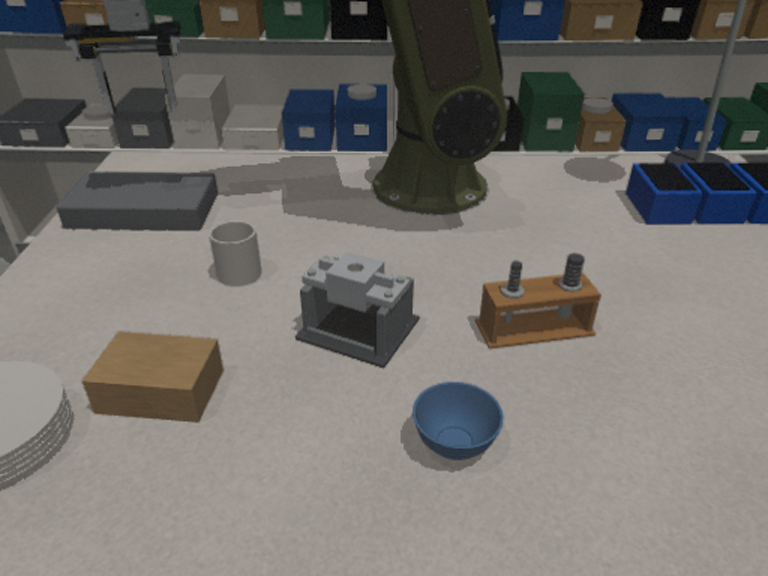

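The top view shows the thick rod at (241,303), the thin rod at (289,296) and the bore at (410,297), all in 1.5x pixels. The bowl is beyond the bore, and the mug and box are to the right.

```bash
python3 - <<'E'
from h import *
import pickle
cs=pickle.load(open('cs0.pkl','rb')); t=cs['top']; s=cs['scene']
f=lambda c,u,z:onplane(c,np.array(u)/1.5,z)[0].round(4)
print('bore',f(t,(410,297),.118),f(s,(356,267),.118))
print('thick',f(t,(240,302),.125),f(s,(575,258),.125))
print('thin',f(t,(289,294),.125),f(s,(516,264),.125))
print('board',[f(t,u,.075) for u in [(224,292),(312,279),(316,302),(229,323)]])
print('stand wings',[f(t,u,.1) for u in [(389,262),(453,292),(428,346),(363,310)]])
print('bowl',f(t,(346,186),.05),'mug',f(t,(518,384),.08))
for n,k in(('thick',(240,302)),('thin',(289,294)),('bore',(410,297))):pass
h=np.array(t['camera_from_world'])
E
```

```text
bore [ 0.5033 -0.1411  0.118 ] [ 0.5066 -0.1399  0.118 ]
thick [0.487 0.172 0.125] [0.492  0.1748 0.125 ]
thin [0.5036 0.0826 0.125 ] [0.5083 0.0874 0.125 ]
board [array([0.5078, 0.2139, 0.075 ]), array([0.5365, 0.0467, 0.075 ]), array([0.4924, 0.0376, 0.075 ]), array([0.4488, 0.2019, 0.075 ])]
stand wings [array([ 0.5699, -0.1007,  0.1   ]), array([ 0.5156, -0.2225,  0.1   ]), array([ 0.4134, -0.1771,  0.1   ]), array([ 0.478 , -0.0538,  0.1   ])]
bowl [ 0.7249 -0.0122  0.05  ] mug [ 0.3459 -0.3489  0.08  ]
```

>>> servo_tool([
  [0.4,10,10,0,0],
  [0.4,20,20.5,0,0],
  [0.4,30,31,0,0],
  [0.4,37,39.4,0,0],
  [0.4,37,39.4,0,0],
  [0.4,37,39.4,0,0],
  [0.4,37,39.4,0,0],
  [0.4,37,39.4,0,0],
  [0.4,37,39.4,0,0],
  [0.4,37,39.4,0,0],
  [0.4,37,39.4,0,0],
  [0.4,37,39.4,0,0],
])

```text
time_s: 1.65
ee_pos: [0.4969, -0.1419, 0.4047]
eef_rot: [3.141, 0.0, 0.232]
force: [0.4, -0.1, 0.0]
grip_width: 0.0567
grip_force: 0.0
```

```bash
python3 - <<'E'
from h import *
import pickle
c=cam('wrist');pickle.dump(c,open('wb.pkl','wb'));save(c,'wb.png',s=1.5)
print(ctrl.get_obs()['ee_pos'],proj(c,[[.5045,-.1405,.118]])*1.5)
E
```

```text
[ 0.49690197 -0.14184329  0.40474805] [[378.28816488 286.00900679]]
```

View pics/wb.png

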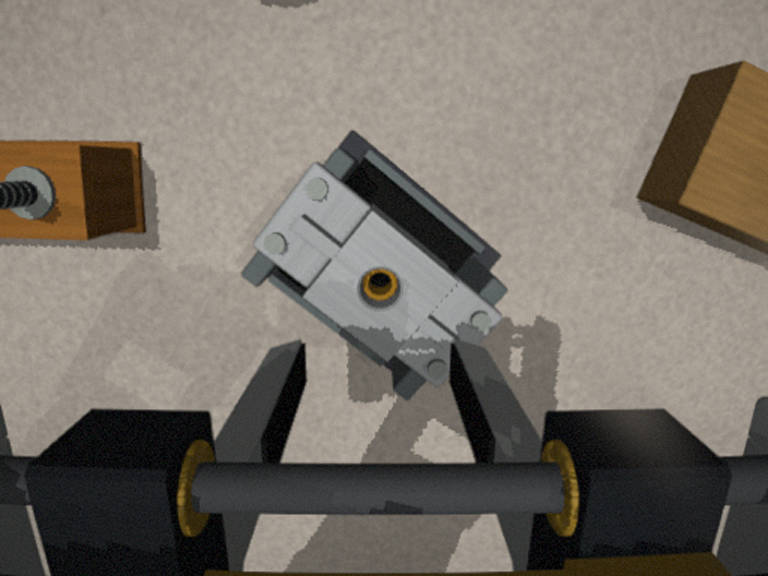

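The bore rim is at (380,287), with the brass bush inside it; the box and thin rod are at the edges. Next I'll look at the rod from the same relative pose.

>>> servo_tool([
  [0.4,0,10,0,0],
  [0.4,-1,20,0,0],
  [0.4,-1.5,31.5,0,0],
  [0.4,-1.5,31.5,0,-2.5],
  [0.4,-1.5,31.5,0,-2.5],
  [0.4,-1.5,31.5,0,-2.5],
  [0.4,-1.5,31.5,0,-2.5],
  [0.4,-1.5,31.5,0,-2.5],
])

```text
time_s: 2.7
ee_pos: [0.4827, 0.1725, 0.4047]
eef_rot: [3.141, -0.0, 0.188]
force: [-0.0, -0.2, -0.1]
grip_width: 0.0562
grip_force: 0.0
```

```bash
python3 - <<'E'
from h import *
import pickle
c=cam('wrist');pickle.dump(c,open('wr.pkl','wb'))
print(ctrl.get_obs()['ee_pos'],proj(c,[[.489,.173,.125],[.489,.173,.08]]))
b=pickle.load(open('wb.pkl','rb'))
def crop(c,u,r,s):
    u=np.array(u).astype(int);im=c['image'][u[1]-r:u[1]+r,u[0]-r:u[0]+r,::-1]; print('org',u-r); return cv2.resize(im,(400,400),interpolation=cv2.INTER_CUBIC)
cv2.imwrite('pics/two.png',np.hstack([crop(b,(253,191),25,8),crop(c,proj(c,[[.489,.173,.1]])[0],50,4)]))
E
```

```text
[0.48269328 0.17257484 0.40474694] [[252.50667353 194.47931287]
 [252.36660456 182.73146672]]
org [228 166]
org [202 137]
```

View pics/two.png

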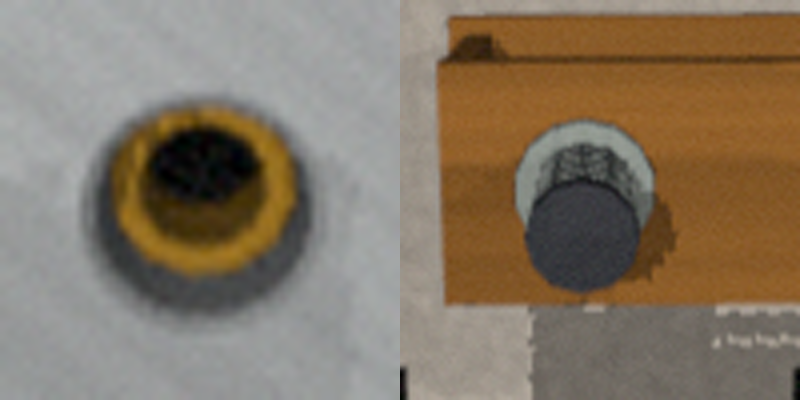

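```bash
python3 - <<'E'
from h import *
import pickle
c=pickle.load(open('wr.pkl','rb'));b=pickle.load(open('wb.pkl','rb'))
print(onplane(b,(252.3,191.3),.118),onplane(c,(247.25,195.5),.125),onplane(c,(248,183.9),.08))
E
```

```text
[[ 0.50399473 -0.14071316  0.118     ]] [[0.48734544 0.17706384 0.125     ]] [[0.48710327 0.17686698 0.08      ]]
```

>>> servo_tool([
  [0.4,0.45,0.45,-2,0],
  [0.4,0.45,0.45,-5,0],
  [0.4,0.45,0.45,-8,0],
  [0.4,0.45,0.45,-10,0],
  [0.4,0.45,0.45,-11.5,0],
  [0.4,0.45,0.45,-12,0],
  [0.4,0.45,0.45,-12,0],
  [0.4,0.45,0.45,-12,0],
  [0.4,0.45,0.45,-12,0],
])

```text
time_s: 3.88
ee_pos: [0.487, 0.1785, 0.2852]
eef_rot: [-3.141, -0.001, 0.19]
force: [-0.6, -0.8, -0.2]
grip_width: 0.0559
grip_force: 0.0
```

>>> servo_tool([
  [0.6,0,0,0,0],
  [0.7,0,0,0,0],
  [0.8,0,0,0,0],
  [0.9,0,0,0,0],
  [0.9,0,0,0,0],
  [0.9,0,0,0,0],
  [0.9,0,0,0,0],
], squeeze=50)

```text
time_s: 4.75
ee_pos: [0.4869, 0.1784, 0.2847]
eef_rot: [3.141, -0.0, 0.19]
force: [1.1, -3.2, -0.3]
grip_width: 0.0235
grip_force: 50.0
```

>>> servo_tool([
  [0.9,0,-0.07,0,0],
  [0.9,0,-0.12,0,0],
  [0.9,0,-0.12,0,0],
])

```text
time_s: 5.12
ee_pos: [0.4869, 0.1774, 0.2847]
eef_rot: [-3.141, -0.0, 0.19]
force: [-0.9, 2.1, 0.5]
grip_width: 0.0231
grip_force: 50.0
```

>>> servo_tool([
  [0.9,0,0,1,0],
  [0.9,0,0,3,0],
  [0.9,0,0,6,0],
  [0.9,0,0,9,0],
  [0.9,0,0,12,0],
  [0.9,0,0,14,0],
  [0.9,0,0,14,0],
  [0.9,0.2,-4,14,0],
  [0.9,0.5,-9,14,0],
  [0.9,0.8,-15,14,0],
  [0.9,1.1,-21,14,0],
  [0.9,1.4,-27,14,0],
  [0.9,1.65,-31,13.5,0],
  [0.9,1.65,-31.85,12.5,0],
  [0.9,1.65,-31.85,12,0],
  [0.9,1.65,-31.85,12,0],
  [0.9,1.65,-31.85,12,0],
])

```text
time_s: 7.25
ee_pos: [0.5035, -0.1403, 0.4049]
eef_rot: [3.141, -0.0, 0.192]
force: [0.1, -0.7, -3.8]
grip_width: 0.0231
grip_force: 50.0
```

```bash
python3 - <<'E'
from h import *
import pickle
o=ctrl.get_obs();print(o['ee_pos'],o['eef_rot'],o['force'],o['moment'])
cs={n:cam(n) for n in('scene','wrist')};pickle.dump(cs,open('c2.pkl','wb'))
s=cs['scene'];w=cs['wrist']
a=cv2.resize(s['image'][140:230,190:290,::-1],(400,360),interpolation=cv2.INTER_CUBIC)
b=cv2.resize(w['image'][130:310,150:350,::-1],(400,360),interpolation=cv2.INTER_CUBIC)
cv2.imwrite('pics/held.png',np.hstack([a,b]))
print(proj(s,[[.504,-.1407,.118]]),proj(w,[[.504,-.1407,.118]]))
E
```

```text
[ 0.50352492 -0.14029418  0.40490907] [ 3.14148586e+00 -3.42706709e-04  1.91507023e-01] [ 0.07373763 -0.67966898 -3.76853073] [ 0.01000974 -0.03787868  0.01573785]
[[237.02050805 177.32544674]] [[251.97724418 199.20225525]]
```

View pics/held.png

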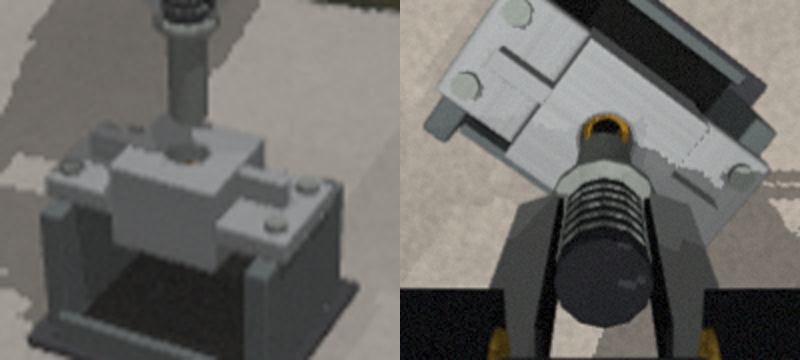

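>>> servo_tool([
  [0.9,0.03,0,-0.5,0],
  [0.9,0.03,0,-1.2,0],
  [0.9,0.03,0,-1.7,0],
  [0.9,0.03,0,-2,0],
  [0.9,0.03,0,-2.1,0],
  [0.9,0.03,0,-2.15,0],
  [0.9,0.03,0,-2.2,0],
  [0.9,0.03,0,-2.25,0],
  [0.9,0.03,0,-2.25,0],
])

```text
time_s: 8.48
ee_pos: [0.5037, -0.1412, 0.3822]
eef_rot: [3.142, -0.0, 0.19]
force: [-0.4, -1.0, -3.6]
grip_width: 0.0237
grip_force: 50.0
```

>>> servo_tool([
  [0.9,0,0,-0.05,0],
  [0.9,0,0,-0.1,0],
  [0.9,0,0,-0.15,0],
  [0.9,0,0,-0.15,0],
])

```text
time_s: 8.98
ee_pos: [0.5037, -0.1412, 0.3806]
eef_rot: [-3.142, 0.0, 0.19]
force: [-0.2, -0.7, -3.8]
grip_width: 0.0236
grip_force: 50.0
```

>>> servo_tool([
  [0.9,0,0,-0.05,0],
  [0.9,0,0,-0.1,0],
  [0.9,0,0,-0.15,0],
  [0.9,0,0,-0.2,0],
  [0.9,0,0,-0.25,0],
  [0.9,0,0,-0.3,0],
  [0.9,0,0,-0.3,0],
])

```text
time_s: 9.85
ee_pos: [0.5037, -0.1412, 0.3776]
eef_rot: [-3.142, 0.0, 0.19]
force: [1.1, 0.2, -3.4]
grip_width: 0.0232
grip_force: 50.0
```

Already in, with only a light side touch. Continuing toward the bush, whose top should be near TCP z 0.3707.

>>> servo_tool([
  [0.9,0,0,-0.05,0],
  [0.9,0,0,-0.1,0],
  [0.9,0,0,-0.15,0],
  [0.9,0,0,-0.2,0],
  [0.9,0,0,-0.25,0],
  [0.9,0,0,-0.3,0],
  [0.9,0,0,-0.35,0],
  [0.9,0,0,-0.4,0],
  [0.9,0,0,-0.45,0],
  [0.9,0,0,-0.5,0],
  [0.9,0,0,-0.5,0],
])

```text
time_s: 11.22
ee_pos: [0.5037, -0.1412, 0.3726]
eef_rot: [-3.142, 0.0, 0.19]
force: [-0.1, 1.5, -3.3]
grip_width: 0.0235
grip_force: 50.0
```

>>> servo_tool([
  [0.9,0,0,-0.04,0],
  [0.9,0,0,-0.08,0],
  [0.9,0,0,-0.12,0],
  [0.9,0,0,-0.16,0],
  [0.9,0,0,-0.2,0],
  [0.9,0,0,-0.24,0],
])

```text
time_s: 11.98
ee_pos: [0.5037, -0.1412, 0.3702]
eef_rot: [3.142, 0.0, 0.19]
force: [-0.2, 0.1, -3.7]
grip_width: 0.0232
grip_force: 50.0
```

>>> servo_tool([
  [0.9,0,0,-0.02,0],
  [0.9,0,0,-0.04,0],
  [0.9,0,0,-0.06,0],
  [0.9,0,0,-0.08,0],
  [0.9,0,0,-0.1,0],
])

```text
time_s: 12.6
ee_pos: [0.5037, -0.1412, 0.3694]
eef_rot: [3.141, -0.0, 0.19]
force: [-0.9, -0.4, -1.0]
grip_width: 0.0233
grip_force: 50.0
```

>>> servo_tool([
  [0.9,0,0,-0.02,0],
  [0.9,0,0,-0.04,0],
  [0.9,0,0,-0.06,0],
  [0.9,0,0,-0.06,0],
])

```text
time_s: 13.1
ee_pos: [0.5037, -0.1412, 0.3688]
eef_rot: [3.141, -0.0, 0.19]
force: [-1.9, 0.7, 3.0]
grip_width: 0.0231
grip_force: 50.0
```

>>> servo_tool([
  [0.9,0,0,-0.02,0],
  [0.9,0,0,-0.04,0],
  [0.9,0,0,-0.06,0],
  [0.9,0,0,-0.08,0],
  [0.9,0,0,-0.1,0],
])

```text
time_s: 13.72
ee_pos: [0.5038, -0.1412, 0.368]
eef_rot: [3.141, -0.0, 0.19]
force: [-1.4, 1.1, 7.2]
grip_width: 0.0231
grip_force: 50.0
```

>>> servo_tool([
  [0.9,0,0,-0.02,0],
  [0.9,0,0,-0.04,0],
  [0.9,0,0,-0.06,0],
  [0.9,0,0,-0.08,0],
  [0.9,0,0,-0.1,0],
])

```text
time_s: 14.35
ee_pos: [0.5038, -0.1412, 0.3677]
eef_rot: [3.141, -0.001, 0.19]
force: [-4.0, 2.1, 14.3]
grip_width: 0.0231
grip_force: 50.0
```

>>> servo_tool([
  [0.9,0,0,0,0],
  [0.9,0,0,0,0],
])

```text
time_s: 14.6
ee_pos: [0.5038, -0.1412, 0.3677]
eef_rot: [3.141, -0.001, 0.19]
force: [-4.0, 1.6, 13.0]
grip_width: 0.023
grip_force: 50.0
```

>>> servo_tool([
  [0.9,-0.03,0.02,0,0],
  [0.9,-0.03,0.02,-0.02,0],
  [0.9,-0.03,0.02,-0.04,0],
  [0.9,-0.03,0.02,-0.04,0],
])

```text
time_s: 15.1
ee_pos: [0.5035, -0.1411, 0.3676]
eef_rot: [3.141, -0.002, 0.19]
force: [-3.8, 0.7, 15.5]
grip_width: 0.0233
grip_force: 50.0
```

>>> servo_tool([
  [0.9,-0.03,0,-0.02,0],
  [0.9,-0.03,0,-0.03,0],
  [0.9,-0.03,0,-0.03,0],
])

```text
time_s: 15.48
ee_pos: [0.5032, -0.1411, 0.3664]
eef_rot: [3.141, -0.001, 0.19]
force: [-0.0, 0.7, 5.3]
grip_width: 0.0235
grip_force: 50.0
```

```bash
python3 - <<'E'
from h import *
o=ctrl.get_obs();print(o['ee_pos'],o['eef_rot'],o['force'],o['moment'])
w=cam('wrist');s=cam('scene')
a=cv2.resize(s['image'][140:230,190:290,::-1],(400,360),interpolation=cv2.INTER_CUBIC)
b=cv2.resize(w['image'][130:310,150:350,::-1],(400,360),interpolation=cv2.INTER_CUBIC)
cv2.imwrite('pics/ins.png',np.hstack([a,b]))
E
```

```text
[ 0.50324901 -0.14108795  0.36640972] [ 3.14083030e+00 -1.24756423e-03  1.90173820e-01] [-0.04058652  0.6565077   5.34407647] [ 0.07012953 -0.00346425  0.00815635]
```

View pics/ins.png

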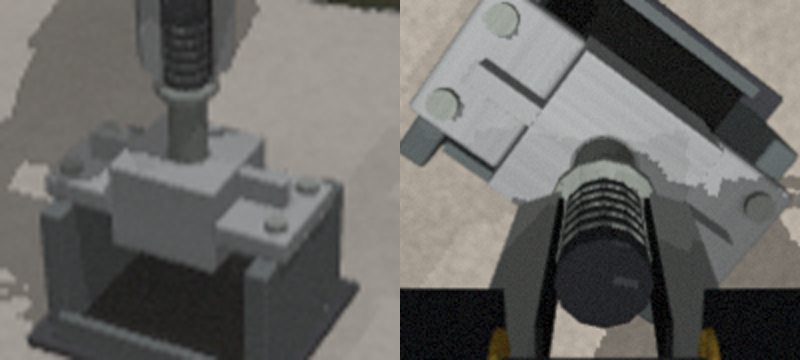

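The rod is about 16 mm into the bore and upright, and it freed itself after the small sideways correction. I'll keep pressing.

>>> servo_tool([
  [0.9,0,0,-0.02,0],
  [0.9,0,0,-0.04,0],
  [0.9,0,0,-0.06,0],
  [0.9,0,0,-0.08,0],
  [0.9,0,0,-0.1,0],
  [0.9,0,0,-0.12,0],
])

```text
time_s: 16.32
ee_pos: [0.5033, -0.1411, 0.366]
eef_rot: [3.14, -0.002, 0.19]
force: [-3.0, 1.1, 14.3]
grip_width: 0.0233
grip_force: 50.0
```

>>> servo_tool([
  [0.9,-0.03,0,-0.01,0],
  [0.9,-0.04,0,-0.02,0],
  [0.9,-0.04,0,-0.03,0],
  [0.9,-0.04,0,-0.04,0],
])

```text
time_s: 16.82
ee_pos: [0.503, -0.141, 0.3659]
eef_rot: [3.14, -0.003, 0.19]
force: [-1.0, 1.5, 16.0]
grip_width: 0.0232
grip_force: 50.0
```

>>> servo_tool([
  [0.9,0,0.01,-0.01,0],
  [0.9,0,0.02,-0.02,0],
  [0.9,0,0.02,-0.03,0],
])

```text
time_s: 17.2
ee_pos: [0.5029, -0.1409, 0.3648]
eef_rot: [3.14, -0.002, 0.19]
force: [0.5, -0.7, 6.7]
grip_width: 0.0235
grip_force: 50.0
```

>>> servo_tool([
  [0.9,0,0,-0.02,0],
  [0.9,0,0,-0.04,0],
  [0.9,0,0,-0.06,0],
  [0.9,0,0,-0.07,0],
  [0.9,0,0,-0.08,0],
  [0.9,0,0,-0.09,0],
  [0.9,0,0,-0.1,0],
  [0.9,0,0,-0.11,0],
  [0.9,0,0,-0.12,0],
  [0.9,0,0,-0.13,0],
])

```text
time_s: 18.45
ee_pos: [0.503, -0.1409, 0.3642]
eef_rot: [3.14, -0.003, 0.19]
force: [-1.2, 1.0, 15.7]
grip_width: 0.0228
grip_force: 50.0
```

>>> servo_tool([
  [0.9,-0.01,0.01,-0.02,0],
  [0.9,-0.01,0.01,-0.04,0],
  [0.9,-0.01,0.01,-0.06,0],
  [0.9,-0.01,0.01,-0.07,0],
  [0.9,-0.01,0.01,-0.08,0],
  [0.9,-0.01,0.01,-0.09,0],
  [0.9,-0.01,0.01,-0.1,0],
])

```text
time_s: 19.32
ee_pos: [0.5029, -0.1409, 0.3627]
eef_rot: [3.14, -0.002, 0.19]
force: [0.4, -0.0, 8.9]
grip_width: 0.023
grip_force: 50.0
```

>>> servo_tool([
  [0.9,0,0,-0.01,0],
  [0.9,0,0,-0.02,0],
  [0.9,0,0,-0.03,0],
  [0.9,0,0,-0.04,0],
  [0.9,0,0,-0.05,0],
  [0.9,0,0,-0.06,0],
  [0.9,0,0,-0.07,0],
  [0.9,0,0,-0.08,0],
  [0.9,0,0,-0.09,0],
  [0.9,0,0,-0.1,0],
  [0.9,0,0,-0.11,0],
  [0.9,0,0,-0.12,0],
  [0.9,0,0,-0.13,0],
  [0.9,0,0,-0.14,0],
  [0.9,0,0,-0.15,0],
  [0.9,0,0,-0.16,0],
  [0.9,0,0,-0.17,0],
  [0.9,0,0,-0.18,0],
])

```text
time_s: 21.58
ee_pos: [0.5029, -0.1409, 0.3609]
eef_rot: [3.14, -0.002, 0.19]
force: [-0.8, 1.2, 10.1]
grip_width: 0.0233
grip_force: 50.0
```

>>> servo_tool([
  [0.9,0,0,-0.01,0],
  [0.9,0,0,-0.03,0],
  [0.9,0,0,-0.04,0],
  [0.9,0,0,-0.06,0],
  [0.9,0,0,-0.07,0],
  [0.9,0,0,-0.09,0],
  [0.9,0,0,-0.1,0],
  [0.9,0,0,-0.12,0],
  [0.9,0,0,-0.13,0],
  [0.9,0,0,-0.15,0],
  [0.9,0,0,-0.16,0],
  [0.9,0,0,-0.18,0],
  [0.9,0,0,-0.19,0],
  [0.9,0,0,-0.21,0],
  [0.9,0,0,-0.22,0],
  [0.9,0,0,-0.24,0],
  [0.9,0,0,-0.25,0],
  [0.9,0,0,-0.27,0],
  [0.9,0,0,-0.28,0],
  [0.9,0,0,-0.3,0],
])

```text
time_s: 24.08
ee_pos: [0.5029, -0.1408, 0.3577]
eef_rot: [3.14, -0.002, 0.19]
force: [0.7, 0.3, 8.5]
grip_width: 0.0236
grip_force: 50.0
```

>>> servo_tool([
  [0.9,0,0,-0.01,0],
  [0.9,0,0,-0.03,0],
  [0.9,0,0,-0.04,0],
  [0.9,0,0,-0.06,0],
  [0.9,0,0,-0.07,0],
  [0.9,0,0,-0.09,0],
  [0.9,0,0,-0.1,0],
  [0.9,0,0,-0.12,0],
  [0.9,0,0,-0.13,0],
  [0.9,0,0,-0.15,0],
  [0.9,0,0,-0.16,0],
  [0.9,0,0,-0.18,0],
  [0.9,0,0,-0.19,0],
  [0.9,0,0,-0.21,0],
  [0.9,0,0,-0.22,0],
  [0.9,0,0,-0.24,0],
  [0.9,0,0,-0.25,0],
  [0.9,0,0,-0.27,0],
  [0.9,0,0,-0.28,0],
  [0.9,0,0,-0.3,0],
])

```text
time_s: 26.58
ee_pos: [0.5026, -0.1407, 0.3539]
eef_rot: [-3.142, 0.0, 0.19]
force: [3.0, -1.4, 1.4]
grip_width: 0.0233
grip_force: 50.0
```

>>> servo_tool([
  [0.9,0.02,0,-0.02,0],
  [0.9,0.03,0,-0.04,0],
  [0.9,0.03,0,-0.06,0],
  [0.9,0.03,0,-0.08,0],
  [0.9,0.03,0,-0.1,0],
  [0.9,0.03,0,-0.12,0],
  [0.9,0.03,0,-0.14,0],
  [0.9,0.03,0,-0.16,0],
  [0.9,0.03,0,-0.18,0],
  [0.9,0.03,0,-0.2,0],
  [0.9,0.03,0,-0.22,0],
  [0.9,0.03,0,-0.24,0],
  [0.9,0.03,0,-0.26,0],
  [0.9,0.03,0,-0.28,0],
  [0.9,0.03,0,-0.3,0],
])

```text
time_s: 28.45
ee_pos: [0.5029, -0.1407, 0.3509]
eef_rot: [-3.141, 0.0, 0.19]
force: [0.2, -1.0, -2.6]
grip_width: 0.0234
grip_force: 50.0
```

>>> servo_tool([
  [0.9,0,0,-0.03,0],
  [0.9,0,0,-0.06,0],
  [0.9,0,0,-0.1,0],
  [0.9,0,0,-0.14,0],
  [0.9,0,0,-0.18,0],
  [0.9,0,0,-0.22,0],
  [0.9,0,0,-0.26,0],
  [0.9,0,0,-0.3,0],
  [0.9,0,0,-0.34,0],
  [0.9,0,0,-0.38,0],
  [0.9,0,0,-0.42,0],
  [0.9,0,0,-0.46,0],
  [0.9,0,0,-0.5,0],
  [0.9,0,0,-0.5,0],
])

```text
time_s: 30.2
ee_pos: [0.5029, -0.1407, 0.3459]
eef_rot: [-3.142, 0.0, 0.19]
force: [0.6, -0.8, -2.7]
grip_width: 0.0235
grip_force: 50.0
```

```bash
python3 - <<'E'
from h import *
o=ctrl.get_obs();print(o['ee_pos'],o['force'])
s=cam('scene')
cv2.imwrite('pics/tray.png',cv2.resize(s['image'][140:250,180:300,::-1],(600,550),interpolation=cv2.INTER_CUBIC))
im=s['image'][150:250,190:290].astype(int); m=(im[...,0]>1.6*im[...,2])&(im[...,0]>50); print(m.sum(), np.argwhere(m).mean(0)+[150,190] if m.any() else '')
E
```

```text
[ 0.50291234 -0.14074967  0.34590392] [ 0.62142878 -0.76186682 -2.66058422]
94 [213.56382979 237.43617021]
```

View pics/tray.png

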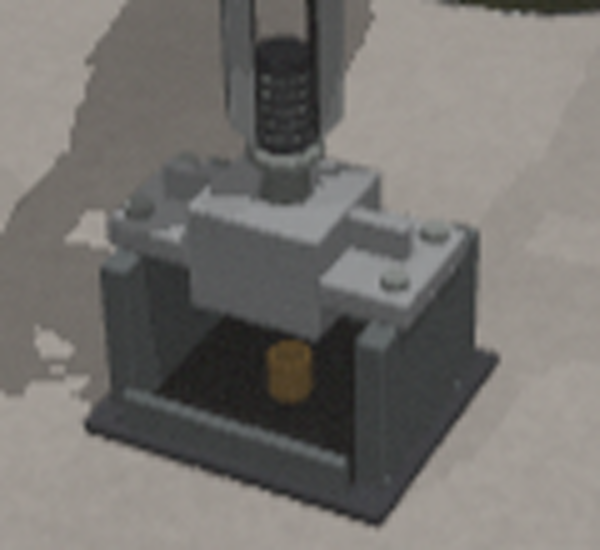

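The brass bush is standing on the tray floor. Now I'll withdraw the rod and carry it back.

>>> servo_tool([
  [0.9,0,0,0.2,0],
  [0.9,0,0,0.6,0],
  [0.9,0,0,1.2,0],
  [0.9,0,0,2,0],
  [0.9,0,0,3,0],
  [0.9,0,0,4.5,0],
  [0.9,0,0,6,0],
  [0.9,0,0,7.5,0],
  [0.9,0,0,8,0],
  [0.9,0,0,8,0],
])

```text
time_s: 31.5
ee_pos: [0.5029, -0.1407, 0.4261]
eef_rot: [3.141, -0.0, 0.19]
force: [-0.2, -0.1, -3.7]
grip_width: 0.0234
grip_force: 50.0
```

>>> servo_tool([
  [0.9,-0.2,4,0,0],
  [0.9,-0.5,9,0,0],
  [0.9,-0.8,15,0,0],
  [0.9,-1.1,21,0,0],
  [0.9,-1.4,26,0,0],
  [0.9,-1.62,30,0,0],
  [0.9,-1.62,31.8,0,0],
  [0.9,-1.62,31.8,-2,0],
  [0.9,-1.62,31.8,-4,0],
  [0.9,-1.62,31.8,-6,0],
  [0.9,-1.62,31.8,-7,0],
  [0.9,-1.62,31.8,-7,0],
  [0.9,-1.62,31.8,-7,0],
])

```text
time_s: 33.12
ee_pos: [0.4869, 0.1771, 0.3567]
eef_rot: [-3.142, -0.001, 0.19]
force: [0.4, 0.5, -3.6]
grip_width: 0.0232
grip_force: 50.0
```

>>> servo_tool([
  [0.9,0,0,-0.6,0],
  [0.9,0,0,-1.1,0],
  [0.9,0,0,-1.4,0],
  [0.9,0,0,-1.6,0],
  [0.9,0,0,-1.75,0],
  [0.9,0,0,-1.85,0],
  [0.9,0,0,-1.95,0],
  [0.9,0,0,-2.05,0],
  [0.9,0,0,-2.05,0],
])

```text
time_s: 34.25
ee_pos: [0.4867, 0.1773, 0.3354]
eef_rot: [-3.142, 0.0, 0.19]
force: [-0.3, -0.8, -3.8]
grip_width: 0.0232
grip_force: 50.0
```

Tip about 4 mm into the hole, with no contact. Lowering on, to just above collar seating (TCP z about 0.2847).

>>> servo_tool([
  [0.9,0,0,-0.3,0],
  [0.9,0,0,-0.6,0],
  [0.9,0,0,-1,0],
  [0.9,0,0,-1.5,0],
  [0.9,0,0,-2,0],
  [0.9,0,0,-2.5,0],
  [0.9,0,0,-3,0],
  [0.9,0,0,-3.5,0],
  [0.9,0,0,-4,0],
  [0.9,0,0,-4.4,0],
  [0.9,0,0,-4.7,0],
  [0.9,0,0,-4.8,0],
  [0.9,0,0,-4.8,0],
])

```text
time_s: 35.88
ee_pos: [0.4867, 0.1773, 0.2875]
eef_rot: [-3.142, -0.0, 0.19]
force: [0.2, 0.3, -2.4]
grip_width: 0.0234
grip_force: 50.0
```

>>> servo_tool([
  [0.9,0,0,-0.03,0],
  [0.9,0,0,-0.06,0],
  [0.9,0,0,-0.09,0],
  [0.9,0,0,-0.12,0],
  [0.9,0,0,-0.15,0],
  [0.9,0,0,-0.15,0],
])

```text
time_s: 36.62
ee_pos: [0.4867, 0.1773, 0.2859]
eef_rot: [3.142, 0.0, 0.19]
force: [-0.0, 0.0, -3.7]
grip_width: 0.023
grip_force: 50.0
```

>>> servo_tool([
  [0.9,0,0,-0.03,0],
  [0.9,0,0,-0.06,0],
  [0.9,0,0,-0.09,0],
  [0.9,0,0,-0.12,0],
  [0.9,0,0,-0.15,0],
  [0.9,0,0,-0.15,0],
])

```text
time_s: 37.38
ee_pos: [0.4867, 0.1773, 0.2847]
eef_rot: [-3.142, -0.0, 0.19]
force: [-1.6, -0.8, 1.4]
grip_width: 0.0233
grip_force: 50.0
```

Seated: z matches the original grasp height and about 5 N of support. Releasing.

>>> servo_tool([
  [0.72,0,0,0,0],
  [0.68,0,0,0,0],
  [0.6,0,0,0,0],
  [0.5,0,0,0,0],
  [0.4,0,0,0,0],
  [0.4,0,0,0,0],
  [0.4,0,0,0,0],
  [0.4,0,0,2,0],
  [0.4,0,0,5,0],
  [0.4,0,0,9,0],
  [0.4,0,0,12,0],
  [0.4,-0.3,-0.5,12,0],
  [0.4,-0.3,-0.5,12,0],
  [0.4,-0.3,-0.5,12,0],
])

```text
time_s: 39.12
ee_pos: [0.4837, 0.1722, 0.4033]
eef_rot: [3.141, 0.002, 0.19]
force: [-0.3, 0.6, 0.3]
grip_width: 0.0567
grip_force: 0.0
```

```bash
python3 - <<'E'
from h import *
o=ctrl.get_obs();print(o['ee_pos'],o['force'])
s=cam('scene');w=cam('wrist')
a=cv2.resize(s['image'][150:240,300:410,::-1],(396,324),interpolation=cv2.INTER_CUBIC)
b=cv2.resize(w['image'][110:274,160:360,::-1],(396,324),interpolation=cv2.INTER_CUBIC)
cv2.imwrite('pics/end.png',np.hstack([a,b]))
E
```

```text
[0.48368845 0.17222863 0.40333363] [-0.3088575   0.55506629  0.27329262]
```

View pics/end.png

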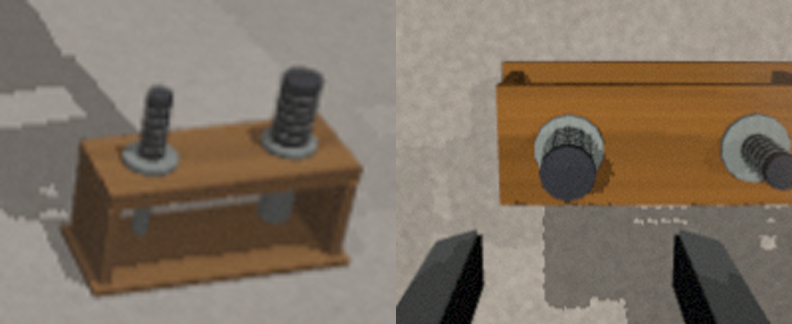

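The thick rod hangs upright, collar flat on the board, in its original hole (left of the thin rod in the wrist view). The gripper is clear.

```bash
python3 -c "
from station import ctrl
print(ctrl.hand_in())"
```

```text
the job is handed in; nothing more can be done
None
```

The worn bush is pressed out and standing in the tray, the thick rod is back in its own rack hole down on its collar, and the job was handed in at about 39 s; the highest pressing force I read was about 20 N.

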